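# Nest the sieve set on the vibrating table

## Task

Get the sieve set ready for grading enamel: stand the aluminium pan in the middle of the vibrating table's rubber top, then nest the green (fine), blue (medium) and yellow (coarse) sieves on it in that order from the bottom up, and close the stack with the white lid, every piece seated fully home and level. Leave the red sieve, the two jars and the charcoal block where they are.

Things in the scene. Friction and masses are not known exactly. Their poses are not given: they have to be found in the camera images.
- vibrator_top (a point): Vibrating table, fixed: grey box 150 x 130 mm with a black ribbed rubber top (124 x 109 mm), black knob and red switch in front. It is to the left or the right of the loose things; the round soldering turntable with a cream board and brick is on the other side and not wanted. Point: centre of the rubber surface, 88 mm above the bench; z up
- pan_mid (a point): The receiving pan: plain bare aluminium cup, 60 mm in outer diameter, 30 mm high, flat closed bottom 5 mm thick, wall 4 mm (52 mm bore, open at the top), no mesh. About 80 g. Stands upright. The point is on its axis half-way up, 15 mm above its underside; z up
- sieve_green_mid (a point): green sieve (fine mesh), 60 mm across, 36 mm high, about 60 g. Upper 28 mm: straight round plastic frame, open-topped 52 mm bore, steel mesh inside. Lower 8 mm: foot tapering from 48 to 42 mm that drops loosely into the 52 mm bore of the piece below until the frame rests on its rim; so each sieve adds 28 mm to a stack. Point: on the axis half-way up, 18 mm above its underside; z up
- sieve_blue_mid (a point): blue sieve (medium mesh), 60 mm across, 36 mm high, about 60 g. Upper 28 mm: straight round plastic frame, open-topped 52 mm bore, steel mesh inside. Lower 8 mm: foot tapering from 48 to 42 mm that drops loosely into the 52 mm bore of the piece below until the frame rests on its rim; so each sieve adds 28 mm to a stack. Point: on the axis half-way up, 18 mm above its underside; z up
- sieve_yellow_mid (a point): yellow sieve (coarse mesh), 60 mm across, 36 mm high, about 60 g. Upper 28 mm: straight round plastic frame, open-topped 52 mm bore, steel mesh inside. Lower 8 mm: foot tapering from 48 to 42 mm that drops loosely into the 52 mm bore of the piece below until the frame rests on its rim; so each sieve adds 28 mm to a stack. Point: on the axis half-way up, 18 mm above its underside; z up
- lid_mid (a point): White lid, 35 mm high, about 50 g. From the bottom: foot 8 mm deep tapering from 48 to 42 mm like the sieves' that drops into a 52 mm bore; disc 60 mm across, 5 mm thick, that rests on the rim; round knob 22 mm high to take it by (4 mm of 20 mm neck, then 24 mm across). Point: on the axis, 17.5 mm above its underside, 4.5 mm above the disc; z up
- sieve_red_mid (a point): The red sieve, same shape and size as the other sieves; not wanted, stays where it is. The point is on its axis 18 mm above its underside
- jar_amber_mid (a point): Amber jar of enamel with a black cap and pale band, 40 mm in diameter, 50 mm high, loose; stays where it is. The point is at its centre, 25 mm above its underside
- jar_cobalt_mid (a point): Cobalt-blue jar of enamel with a black cap and pale band, 40 mm in diameter, 50 mm high, loose; stays where it is. The point is at its centre, 25 mm above its underside
- charcoal_mid (a point): Black charcoal soldering block bound with wire, 62 x 40 x 25 mm (x, y, z), loose; stays where it is. The point is at its centre

How it is judged (in metres and radians):
At the end, for the whole second after the job is handed in: Pan level on the rubber top within 15 mm of its centre; on it upwards the green, blue and yellow sieves and the white lid, each within 6 mm of the axis of the piece below, fully seated (height right to +3/-4 mm), level within 0.08 rad, at rest and released (horizontal distance between pan_mid and vibrator_top below 0.015 m and z of pan_mid in the frame of vibrator_top between 0.011 and 0.018 m and angle between each of pan_mid, sieve_green_mid, sieve_blue_mid, sieve_yellow_mid, lid_mid's own z axis and vertical below 0.08 rad and linear speed of each of pan, sieve_green, sieve_blue, sieve_yellow, lid below 0.02 m/s and horizontal distance between sieve_green_mid and pan_mid below 0.006 m and z of sieve_green_mid in the frame of pan_mid between 0.021 and 0.028 m and horizontal distance between sieve_blue_mid and sieve_green_mid below 0.006 m and z of sieve_blue_mid in the frame of sieve_green_mid between 0.024 and 0.031 m and horizontal distance between sieve_yellow_mid and sieve_blue_mid below 0.006 m and z of sieve_yellow_mid in the frame of sieve_blue_mid between 0.024 and 0.031 m and horizontal distance between lid_mid and sieve_yellow_mid below 0.006 m and z of lid_mid in the frame of sieve_yellow_mid between 0.0235 and 0.0305 m); the robot touches nothing.
It fails at once if the red sieve is moved more than 30 mm or tipped over (distance of sieve_red_mid from where it was at the start of the episode above 0.03 m or angle between sieve_red_mid's own z axis and vertical above 0.5 rad).
It fails at once if the amber jar is moved more than 30 mm or tipped over (distance of jar_amber_mid from where it was at the start of the episode above 0.03 m or angle between jar_amber_mid's own z axis and vertical above 0.5 rad).
It fails at once if the cobalt jar is moved more than 30 mm or tipped over (distance of jar_cobalt_mid from where it was at the start of the episode above 0.03 m or angle between jar_cobalt_mid's own z axis and vertical above 0.5 rad).
It fails at once if the charcoal block is moved more than 30 mm or tipped over (distance of charcoal_mid from where it was at the start of the episode above 0.03 m or angle between charcoal_mid's own z axis and vertical above 0.5 rad).
It also fails if it takes over 122 s, if anything falls off the work surface, if the arm or the gripper's body presses on something with over 40 N, if the wrist force passes 120 N, or if a joint passes its speed limit or range.

## Robot

A 6-joint arm with a two-finger parallel gripper is mounted at the origin on the work surface. World frame = base frame: x ahead of the robot, y to its left, z up, the work surface at z = 0. Lengths are in m, angles in degrees, forces in N, time in s.
With the tool pointing down it reaches from about 0.25 to 0.725 m from the base axis. Payload 9.7 kg.
Tool frame: the origin (TCP) lies midway between the tips of the shut fingers; the grasp point (between the pads) lies 19 mm behind it; z points along the fingers, y is the line along which they close (so a half turn about z gives the same grasp; the last joint's range is limited). The gripper opens to 85 mm and grips with 20 to 120 N. Pads are 22 mm wide; open, the fingers measure 114 mm over their backs; the gripper's body (76 mm by 85 mm) begins 54 mm behind the grasp point. The pads swing forward as they close: fully open they stand 13 mm farther back than shut.
Start: joints at [65.833, 4.979, 10.078, 95.1, 0, 90], TCP at [0.225, 0.502, 0.231] pointing down, gripper open.
Joint ranges: [-179.16, 179.16], [-48.56, 103.87], [-65.8, 70.77], [-126.05, 130.52], [-82.76, 87.17], [-180, 180]. Speed limits (degrees/s): [127.2, 127.2, 147.25, 180, 180, 180].

## Interface

Orientations are given as [roll, pitch, yaw] about the fixed x, y, z axes, in that order (R = Rz(yaw) Ry(pitch) Rx(roll)).
In Python, from workcell import bot gives the robot as it stands.
- The arm moves only by the shell command python3 -m crank 'ROWS' [FORCE]. ROWS is JSON, a list of rows, each an object with "gripper": the finger opening in mm, from 0 to 85.4; "travel": the shift along the tool's x, y, z in mm, a list of three; "twist": the turn, a rotation vector about the tool's x, y, z in rad, a list of three. In form: [{"gripper": gripper, "travel": [tx, ty, tz], "twist": [rx, ry, rz]}, ...]. A call has 1 to 12 rows; each row shifts and turns the commanded pose from where the row before left it, along the tool's axes as they then stand; what a row does not reach is not made up. A row lasts 1/8 s, in which the tool goes at most 62.5 mm and 10.7 degrees, less where a joint would pass 70% of its speed; a pose out of reach is approached as far as the arm can. A call is refused whole if a number of a shift passes 62.5 or a number of a turn 0.188, either way. A call with a gripper value outside its range is refused whole. The fingers move at their own pace and stop on an object; FORCE is the grip in N (left out, the last holds). Time passes only in rows, so rows that do not move let the fingers close. It gives the time, the measured TCP pose, the force, the opening and the grip force at its end, in the units of the state.
- bot.get_obs(): the state, without advancing time (a new reading comes with each control period).
- bot.camera(name): name is "side" or "top" or "wrist"; returns the picture (400x640x3 uint8, red, green, blue); there is no depth.
- bot.calibration(name): a dict with "vfov" (degrees; the focal length in pixels is half the picture's height over the tangent of half this angle, whatever the lens; pixels are square), "cx", "cy" (the principal point, pixels), "camera_from_world" (4x4, takes a point from world to camera coordinates). Camera axes: x right, y down, z forward; pixel columns grow to the right and rows downward; lengths in m; the calibration is good to about 2 mm. A picture is of the moment at which its call begins: read the wrist's pose just before it. calibration takes no time and is no camera call; for the wrist camera it gives the pose at the moment of the call.
- bot.job_done(): hands the job in; it is judged then, once.
The state is a dict: "time": time; "q": joint angles; "qd": joint speeds; "joint_efforts": joint torques, N m; "ee_pos": TCP position; "tcp_rot": TCP orientation; "wrist_force": force on the tool from outside, world axes, zero at the start; "torque": the same for the moment, N m; "opening": finger opening in m; "grasp_force": force on a finger pad.
Only numpy, scipy, OpenCV 4.12 (cv2) and the standard library are available. Lean on these libraries where they do the work, as an engineer would, in place of code of your own. Each camera call takes 0.05 s, during which the arm holds its last target. There are 200 camera calls.

## Working session

There is one attempt and no reset: what is moved stays moved. The work goes in short steps, Python scripts to look and compute and a shell command to move; the robot and the scene stay as the last step left them, time stands still between calls to the robot, and variables do not carry over. Pictures are saved under pics/ and viewed, at most 14 in all, crops included, and the job is handed in when it is done.

```bash
mkdir -p pics; ls; python3 - <<'E'
from workcell import bot
import cv2,json
for n in("top","side"):
    im=bot.camera(n); cv2.imwrite(f"pics/{n}0.png",im[:,:,::-1]); c=bot.calibration(n); print(n,c)
o=bot.get_obs();print(o)
E
```

```text
pics
top {'vfov': 46.9271477584916, 'cx': 316.3695456268075, 'cy': 204.61853738425063, 'camera_from_world': array([[-0.02476215, -0.99967697,  0.00572635,  0.02761747],
       [-0.99786453,  0.02437012, -0.06060096,  0.57632682],
       [ 0.06044184, -0.00721473, -0.99814565,  1.28791066],
       [ 0.        ,  0.        ,  0.        ,  1.        ]])}
side {'vfov': 57.17022167733195, 'cx': 321.49069611448334, 'cy': 203.48139361043897, 'camera_from_world': array([[-0.99931041, -0.03642417,  0.00721041,  0.54233776],
       [-0.0319729 ,  0.74537253, -0.66588101,  0.0647378 ],
       [ 0.01887972, -0.66565236, -0.74602312,  0.94041782],
       [ 0.        ,  0.        ,  0.        ,  1.        ]])}
{'time': 0.1, 'q': array([ 6.58324079e+01,  5.00709606e+00,  1.00402593e+01,  9.51004976e+01,
       -1.60908037e-03,  9.00006532e+01]), 'qd': array([-0.02105181, -0.03828647,  0.0535829 , -0.139251  ,  0.0174219 ,
       -0.04341506]), 'joint_efforts': array([-8.77083603e-04, -5.21561193e+01,  4.65652478e+01,  1.59347872e-02,
       -1.71517098e-05, -2.62756993e-05]), 'ee_pos': array([0.22509678, 0.50160216, 0.23067349]), 'tcp_rot': array([-1.79932666e+02,  1.60984696e-03,  1.55831757e+02]), 'wrist_force': array([ 0.88033348,  0.99654197, -0.40421871]), 'torque': array([ 0.02273602, -0.00810961, -0.03599307]), 'grasp_force': 0.0, 'opening': 0.08530065296745655}
```

View pics/top0.png

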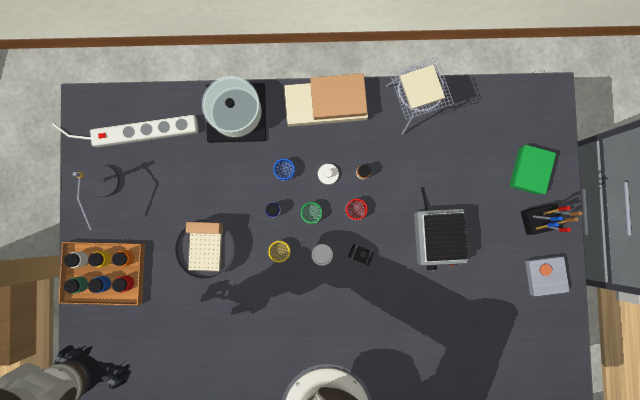

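View pics/side0.png

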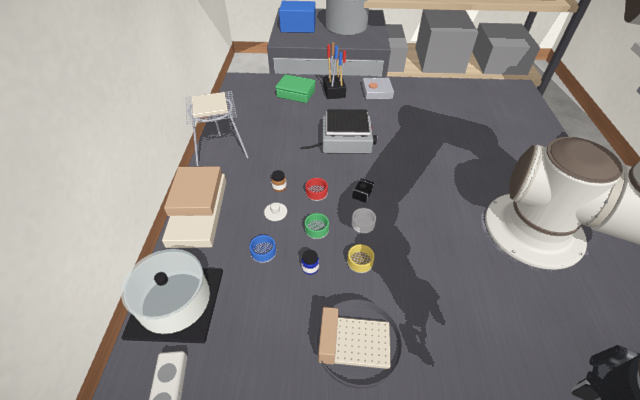

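The top view shows the pan at (322,254), yellow (279,251), green (312,212), red (356,209), blue (284,169) and the lid (328,173). The cobalt jar is at (274,210), the amber jar at (364,171), the charcoal at (361,254) and the vibrator's rubber top around (445,237), to the right of the loose things.

```bash
cat > h.py <<'E'
import numpy as np, cv2
from workcell import bot
def ray(cal,uv,z):
    f=200/np.tan(np.radians(cal["vfov"])/2); T=cal["camera_from_world"]; R,t=T[:3,:3],T[:3,3]
    d=R.T@np.array([(uv[0]-cal["cx"])/f,(uv[1]-cal["cy"])/f,1]); c=-R.T@t
    return c+d*(z-c[2])/d[2]
def px(cal,P):
    f=200/np.tan(np.radians(cal["vfov"])/2); T=cal["camera_from_world"]; p=T[:3,:3]@P+T[:3,3]
    return np.array([f*p[0]/p[2]+cal["cx"],f*p[1]/p[2]+cal["cy"]])
HSV=dict(green=((60,90,30),(85,255,255)),blue=((105,110,60),(120,255,255)),yellow=((22,110,60),(34,255,255)),
  red=((0,150,60),(6,255,255)),pan=((0,0,95),(180,50,190)),lid=((0,0,150),(180,60,255)),rubber=((0,0,0),(180,255,40)))
def blob(im,name,box=None):
    h=cv2.cvtColor(im,cv2.COLOR_RGB2HSV); m=cv2.inRange(h,*[np.array(a) for a in HSV[name]])
    if box:
        k=np.zeros_like(m); k[box[1]:box[3],box[0]:box[2]]=255; m&=k
    m=cv2.morphologyEx(m,cv2.MORPH_CLOSE,np.ones((3,3)))
    c=cv2.findContours(m,cv2.RETR_EXTERNAL,cv2.CHAIN_APPROX_NONE)[0]
    return max(c,key=cv2.contourArea)
E
python3 - <<'E'
from h import *
im=cv2.imread("pics/top0.png")[:,:,::-1].copy(); cal=bot.calibration("top")
T=cal["camera_from_world"]; print("cam",-T[:3,:3].T@T[:3,3])
C=dict(green=(312,212,.03),blue=(284,169,.03),yellow=(279,251,.03),red=(356,209,.03),pan=(322,254,.027),lid=(328,173,.011))
for n,(u,v,z) in C.items():
    c=blob(im,n,(u-18,v-18,u+18,v+18)); (x,y),r=cv2.minEnclosingCircle(c); p=ray(cal,(x,y),z); print(n,(round(x,1),round(y,1)),round(r,1),p.round(3))
for n,u,v,z in(("amber",364,171,.05),("cobalt",274,210,.05),("charcoal",361,254,.025)): print(n,ray(cal,(u,v),z).round(3))
c=blob(im,"rubber",(424,205,468,264)); b=cv2.minAreaRect(c); print("rub",b,ray(cal,b[0],.088).round(4))
for q in cv2.boxPoints(b): print(ray(cal,q,.088).round(4))
E
```

```text
cam [0.49793627 0.02285533 1.32029023]
green (311.0, 212.1) 10.9 [0.555 0.029 0.03 ]
blue (283.6, 169.1) 11.3 [0.678 0.103 0.03 ]
yellow (278.7, 251.1) 11.1 [0.449 0.122 0.03 ]
red (356.2, 209.2) 10.9 [ 0.561 -0.098  0.03 ]
pan (321.7, 254.3) 10.7 [0.437 0.002 0.027]
lid (327.8, 173.5) 10.4 [ 0.666 -0.021  0.011]
amber [ 0.665 -0.121  0.05 ]
cobalt [0.563 0.131 0.05 ]
charcoal [ 0.435 -0.108  0.025]
rub ((453.4117431640625, 244.6470489501953), (33.61371994018555, 17.149858474731445), 30.963754653930664) [ 0.4566 -0.3492  0.088 ]
[ 0.4613 -0.299   0.088 ]
[ 0.4999 -0.3242  0.088 ]
[ 0.4519 -0.3994  0.088 ]
[ 0.4135 -0.374   0.088 ]
```

```bash
python3 -m crank '[{"gripper":85,"travel":[0,0,-20],"twist":[0,0,-0.14]},{"gripper":85,"travel":[0,0,-20],"twist":[0,0,-0.14]},{"gripper":85,"travel":[0,0,-20],"twist":[0,0,-0.142]}]' 40
```

```text
time: 0.48
ee_pos: [0.2251, 0.5017, 0.2915]
tcp_rot: [-180.0, -0.0, -179.7]
wrist_force: [-0.4, 0.1, -0.2]
opening: 0.0849
grasp_force: 0.0
```

```bash
python3 -m crank '[{"gripper":85,"travel":[-21,-50,0],"twist":[0,0,0]},{"gripper":85,"travel":[-21,-50,0],"twist":[0,0,0]},{"gripper":85,"travel":[-21,-50,0],"twist":[0,0,0]},{"gripper":85,"travel":[-21,-50,0],"twist":[0,0,0]},{"gripper":85,"travel":[-21,-50,0],"twist":[0,0,0]},{"gripper":85,"travel":[-21,-50,0],"twist":[0,0,0]},{"gripper":85,"travel":[-21,-50,0],"twist":[0,0,0]},{"gripper":85,"travel":[-21,-50,0],"twist":[0,0,0]},{"gripper":85,"travel":[-21,-50,0],"twist":[0,0,0]},{"gripper":85,"travel":[-21,-50,0],"twist":[0,0,0]},{"gripper":85,"travel":[0,0,30],"twist":[0,0,0]},{"gripper":85,"travel":[0,0,0],"twist":[0,0,0]}]' && python3 - <<'E'
from h import *
cal=bot.calibration("wrist"); im=bot.camera("wrist"); cv2.imwrite("pics/w1.png",im[:,:,::-1])
np.save("w1cal.npy",cal,allow_pickle=True); T=cal["camera_from_world"]; print(cal["vfov"],-T[:3,:3].T@T[:3,3],T[:3,:3].round(3))
o=bot.get_obs(); print(o["ee_pos"],o["tcp_rot"],o["q"].round(1)); print(px(cal,np.array([.437,.002,.03])))
E
```

```text
time: 1.98
ee_pos: [0.4345, 0.0013, 0.2594]
tcp_rot: [180.0, -0.2, 179.9]
wrist_force: [-0.1, 0.2, -0.3]
opening: 0.0847
grasp_force: 0.0
63.96517903253268 [0.37057894 0.00171453 0.40226572] [[ 0.001  1.    -0.   ]
 [ 0.967 -0.001  0.253]
 [ 0.253 -0.    -0.967]]
[0.43470245 0.00179745 0.26086503] [ 1.79997327e+02 -1.06932857e-01  1.79994849e+02] [ 0.2 -9.8 -0.9 99.   0.   0.2]
[323.17450951 177.50844542]
```

View pics/w1.png

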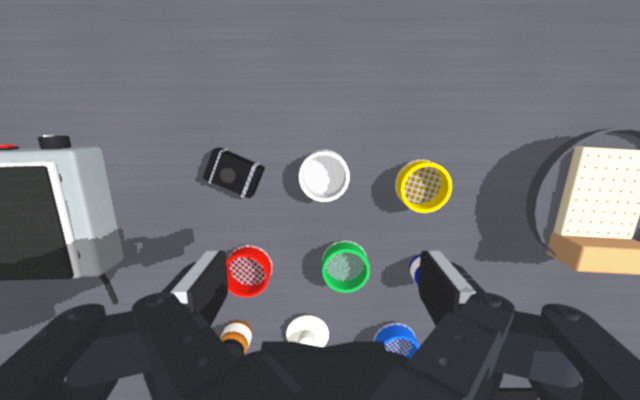

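The wrist view shows the pan's mouth at (324,176), green at (346,267), yellow at (425,187) and the rubber top at the left edge, partly cut off.

```bash
python3 - <<'E'
from h import *
im=cv2.imread("pics/w1.png")[:,:,::-1].copy(); cal=np.load("w1cal.npy",allow_pickle=True).item()
HSV["pan"]=((0,0,175),(180,60,255))
for n,b,z in(("pan",(290,145,360,210),.03),("yellow",(385,150,465,225),.033),("green",(310,230,380,300),.033)):
    c=blob(im,n,b); e=cv2.fitEllipse(c); (x,y),r=cv2.minEnclosingCircle(c); print(n,e,(x,y,r),ray(cal,e[0],z).round(4),ray(cal,(x,y),z).round(4))
for uv in((74,277),(50,166)): print(ray(cal,uv,.088).round(4))
E
```

```text
pan ((324.02008056640625, 175.8101348876953), (50.29554748535156, 51.26717758178711), 16.78703498840332) (324.0, 175.5, 26.19647216796875) [0.435 0.003 0.03 ] [0.4346 0.003  0.03  ]
yellow ((423.8206787109375, 186.1424560546875), (51.38246536254883, 54.97575378417969), 99.42768859863281) (423.9056701660156, 184.83963012695312, 28.024616241455078) [0.4469 0.1203 0.033 ] [0.4453 0.1203 0.033 ]
green ((345.080322265625, 267.3306884765625), (47.74489212036133, 50.60530471801758), 166.63121032714844) (345.0, 267.0, 25.710020065307617) [0.5509 0.0295 0.033 ] [0.5505 0.0293 0.033 ]
[ 0.5351 -0.2672  0.088 ]
[ 0.4149 -0.267   0.088 ]
```

```bash
python3 -m crank '[{"gripper":85,"travel":[0,1,45],"twist":[0,0,0]},{"gripper":85,"travel":[0,0,50],"twist":[0,0,0]},{"gripper":85,"travel":[0,0,50],"twist":[0,0,0]},{"gripper":85,"travel":[0,0,50],"twist":[0,0,0]},{"gripper":85,"travel":[0,0,30],"twist":[0,0,0]},{"gripper":85,"travel":[0,0,20],"twist":[0,0,0]},{"gripper":85,"travel":[0,0,12],"twist":[0,0,0]},{"gripper":50,"travel":[0,0,0],"twist":[0,0,0]},{"gripper":50,"travel":[0,0,0],"twist":[0,0,0]},{"gripper":50,"travel":[0,0,0],"twist":[0,0,0]},{"gripper":50,"travel":[0,0,0],"twist":[0,0,0]},{"gripper":50,"travel":[0,0,0],"twist":[0,0,0]}]' 30
python3 - <<'E'
from h import *
c=bot.calibration("top")
for uv in((424,210),(466,210),(468,263),(426,263),(445.7,236.5)): print(ray(c,uv,.088).round(3))
E
```

```text
time: 3.52
ee_pos: [0.4361, 0.003, 0.0056]
tcp_rot: [180.0, 0.1, -180.0]
wrist_force: [-1.5, 2.3, 6.4]
opening: 0.0593
grasp_force: 33.1
[ 0.551 -0.274  0.088]
[ 0.548 -0.387  0.088]
[ 0.407 -0.386  0.088]
[ 0.41  -0.274  0.088]
[ 0.479 -0.329  0.088]
```

```bash
python3 -m crank '[{"gripper":50,"travel":[0,0,-30],"twist":[0,0,0]},{"gripper":50,"travel":[0,0,-50],"twist":[0,0,0]},{"gripper":50,"travel":[0,0,-50],"twist":[0,0,0]},{"gripper":50,"travel":[0,0,-20],"twist":[0,0,0]},{"gripper":50,"travel":[-7,-35,0],"twist":[0,0,0]},{"gripper":50,"travel":[-7,-50,0],"twist":[0,0,0]},{"gripper":50,"travel":[-7,-50,0],"twist":[0,0,0]},{"gripper":50,"travel":[-7,-50,0],"twist":[0,0,0]},{"gripper":50,"travel":[-7,-50,0],"twist":[0,0,0]},{"gripper":50,"travel":[-6,-50,0],"twist":[0,0,0]},{"gripper":50,"travel":[0,-43,0],"twist":[0,0,0]},{"gripper":50,"travel":[0,0,0],"twist":[0,0,0]}]'
python3 - <<'E'
from h import *
cal=bot.calibration("wrist"); im=bot.camera("wrist"); cv2.imwrite("pics/w2.png",im[:,:,::-1]); np.save("w2cal.npy",cal,allow_pickle=True)
print(bot.get_obs()["ee_pos"],px(cal,np.array([.477,-.325,.088])))
E
```

```text
time: 5.03
ee_pos: [0.4759, -0.3277, 0.1538]
tcp_rot: [-180.0, -0.0, 179.8]
wrist_force: [0.3, 0.4, -0.7]
opening: 0.0594
grasp_force: 33.1
[ 0.47597978 -0.32619688  0.15402138] [326.28340671 217.43310522]
```

View pics/w2.png

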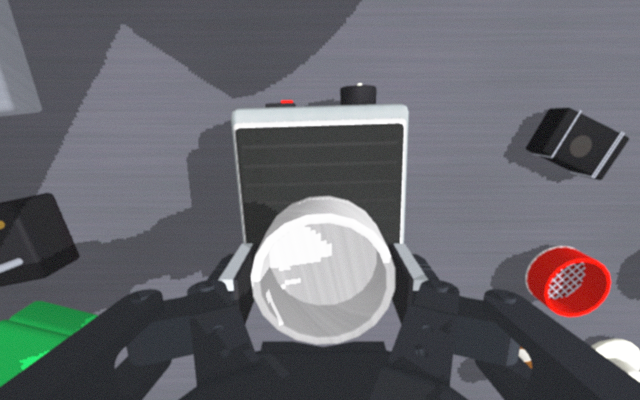

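The view shows the pan held level. The rubber's front corners are at about (238,130) and (404,125), and its right edge runs down to about (403,240).

```bash
python3 - <<'E'
from h import *
cal=np.load("w2cal.npy",allow_pickle=True).item()
for uv in((238,130),(404,125),(245,240),(402,240)): print(ray(cal,uv,.088).round(4))
c=ray(cal,(323,272),.12+0.055); print(c)
E
```

```text
[ 0.4187 -0.3811  0.088 ]
[ 0.4159 -0.2758  0.088 ]
[ 0.4933 -0.3815  0.088 ]
[ 0.4936 -0.2724  0.088 ]
[ 0.47345203 -0.32725032  0.175     ]
```

```bash
python3 -m crank '[{"gripper":50,"travel":[-2,-1,25],"twist":[0,0,0]},{"gripper":50,"travel":[0,0,20],"twist":[0,0,0]},{"gripper":50,"travel":[0,0,9],"twist":[0,0,0]},{"gripper":50,"travel":[0,0,3],"twist":[0,0,0]},{"gripper":50,"travel":[0,0,1],"twist":[0,0,0]},{"gripper":50,"travel":[0,0,1],"twist":[0,0,0]},{"gripper":50,"travel":[0,0,0],"twist":[0,0,0]}]'
```

```text
time: 5.95
ee_pos: [0.4785, -0.3262, 0.0957]
tcp_rot: [-180.0, 0.0, -180.0]
wrist_force: [-0.2, 0.2, -0.5]
opening: 0.0598
grasp_force: 33.1
```

```bash
python3 -m crank '[{"gripper":50,"travel":[0,0,1],"twist":[0,0,0]},{"gripper":50,"travel":[0,0,1],"twist":[0,0,0]},{"gripper":50,"travel":[0,0,0],"twist":[0,0,0]}]'
```

```text
time: 6.32
ee_pos: [0.4784, -0.3262, 0.0937]
tcp_rot: [-180.0, 0.0, -180.0]
wrist_force: [-1.0, -0.2, 4.5]
opening: 0.0597
grasp_force: 33.4
```

```bash
python3 -m crank '[{"gripper":85,"travel":[0,0,0],"twist":[0,0,0]},{"gripper":85,"travel":[0,0,0],"twist":[0,0,0]},{"gripper":85,"travel":[0,0,0],"twist":[0,0,0]},{"gripper":85,"travel":[0,0,-15],"twist":[0,0,0]},{"gripper":85,"travel":[0,0,-40],"twist":[0,0,0]},{"gripper":85,"travel":[0,0,-50],"twist":[0,0,0]},{"gripper":85,"travel":[0,0,-50],"twist":[0,0,0]},{"gripper":85,"travel":[0,0,-25],"twist":[0,0,0]},{"gripper":85,"travel":[0,0,0],"twist":[0,0,0]},{"gripper":85,"travel":[0,0,0],"twist":[0,0,0]}]'
python3 - <<'E'
from h import *
o=bot.get_obs();cal=bot.calibration("wrist"); im=bot.camera("wrist"); cv2.imwrite("pics/w3.png",im[:,:,::-1]); np.save("w3cal.npy",cal,allow_pickle=True)
HSV["pan"]=((0,0,175),(180,60,255))
u,v=px(cal,np.array([.477,-.327,.118])).astype(int); print(u,v)
c=blob(im,"pan",(u-45,v-45,u+45,v+45)); e=cv2.fitEllipse(c); print(o["ee_pos"],e,ray(cal,e[0],.118))
E
```

```text
time: 7.58
ee_pos: [0.4782, -0.3261, 0.2728]
tcp_rot: [180.0, -0.0, -180.0]
wrist_force: [-0.3, -0.4, 0.4]
opening: 0.085
grasp_force: 0.0
321 186
[ 0.47824435 -0.32609664  0.27277504] ((322.930419921875, 187.2025909423828), (61.867855072021484, 63.3051872253418), 22.80562973022461) [ 0.47727111 -0.32562041  0.118     ]
```

View pics/w3.png

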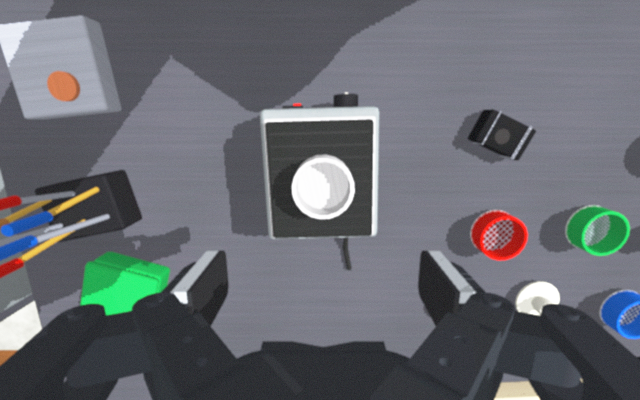

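```bash
python3 -m crank '[{"gripper":85,"travel":[-10,45,0],"twist":[0,0,0]},{"gripper":85,"travel":[-10,50,0],"twist":[0,0,0]},{"gripper":85,"travel":[-10,50,0],"twist":[0,0,0]},{"gripper":85,"travel":[-10,50,0],"twist":[0,0,0]},{"gripper":85,"travel":[-10,50,0],"twist":[0,0,0]},{"gripper":85,"travel":[-10,50,15],"twist":[0,0,0]},{"gripper":85,"travel":[-10,45,30],"twist":[0,0,0]},{"gripper":85,"travel":[-3,15,25],"twist":[0,0,0]},{"gripper":85,"travel":[0,0,0],"twist":[0,0,0]},{"gripper":85,"travel":[0,0,0],"twist":[0,0,0]}]'
cat > look.py <<'E'
import sys
from h import *
n,x,y,z,half,out=sys.argv[1],*map(float,sys.argv[2:5]),int(sys.argv[5]),sys.argv[6]
o=bot.get_obs();cal=bot.calibration("wrist"); im=bot.camera("wrist"); cv2.imwrite(f"pics/{out}.png",im[:,:,::-1])
u,v=px(cal,np.array([x,y,z])).astype(int)
c=blob(im,n,(u-half,v-half,u+half,v+half)); e=cv2.fitEllipse(c); p=ray(cal,e[0],z)
print(o["ee_pos"].round(4),(u,v),np.round(e[0],1),np.round(e[1],1),"pos",p.round(4),"d_tool_mm",((o["ee_pos"]-p)[0]*1e3).round(1),((p-o["ee_pos"])[1]*1e3).round(1))
E
python3 look.py green .5515 .0292 .033 50 w4
python3 - <<'E'
from h import *
cal=np.load("w3cal.npy",allow_pickle=True).item()
for uv in((267,121),(378,121),(378,236),(270,236)): print(ray(cal,uv,.088).round(4))
E
```

```text
time: 8.88
ee_pos: [0.5511, 0.0282, 0.2039]
tcp_rot: [-180.0, 0.0, 180.0]
wrist_force: [0.2, 0.3, 1.2]
opening: 0.0848
grasp_force: 0.0
[0.5511 0.0282 0.2039] (np.int64(323), np.int64(185)) [324.1 187.2] [59.8 60.4] pos [0.5537 0.0298 0.033 ] d_tool_mm -2.6 1.6
[ 0.4167 -0.381   0.088 ]
[ 0.4167 -0.2711  0.088 ]
[ 0.5378 -0.2657  0.088 ]
[ 0.5379 -0.3831  0.088 ]
```

```bash
python3 -m crank '[{"gripper":85,"travel":[-2,1.5,45],"twist":[0,0,0]},{"gripper":85,"travel":[0,0,50],"twist":[0,0,0]},{"gripper":85,"travel":[0,0,50],"twist":[0,0,0]},{"gripper":85,"travel":[0,0,30],"twist":[0,0,0]},{"gripper":85,"travel":[0,0,20],"twist":[0,0,0]},{"gripper":85,"travel":[0,0,0],"twist":[0,0,0]},{"gripper":50,"travel":[0,0,0],"twist":[0,0,0]},{"gripper":50,"travel":[0,0,0],"twist":[0,0,0]},{"gripper":50,"travel":[0,0,0],"twist":[0,0,0]},{"gripper":50,"travel":[0,0,0],"twist":[0,0,0]},{"gripper":50,"travel":[0,0,0],"twist":[0,0,0]}]' 30
```

```text
time: 10.3
ee_pos: [0.5544, 0.0301, 0.0105]
tcp_rot: [-180.0, 0.2, 180.0]
wrist_force: [-0.7, -1.6, 4.2]
opening: 0.06
grasp_force: 32.2
```

```bash
python3 -m crank '[{"gripper":50,"travel":[0,0,-30],"twist":[0,0,0]},{"gripper":50,"travel":[0,0,-50],"twist":[0,0,0]},{"gripper":50,"travel":[0,0,-50],"twist":[0,0,0]},{"gripper":50,"travel":[0,0,-50],"twist":[0,0,0]},{"gripper":50,"travel":[11,-46,0],"twist":[0,0,0]},{"gripper":50,"travel":[11,-52,0],"twist":[0,0,0]},{"gripper":50,"travel":[11,-52,0],"twist":[0,0,0]},{"gripper":50,"travel":[11,-52,0],"twist":[0,0,0]},{"gripper":50,"travel":[11,-52,0],"twist":[0,0,0]},{"gripper":50,"travel":[11,-52,0],"twist":[0,0,0]},{"gripper":50,"travel":[10,-50,0],"twist":[0,0,0]},{"gripper":50,"travel":[0,0,0],"twist":[0,0,0]}]'
python3 look.py green .478 -.326 .2155 90 w5
```

```text
time: 11.8
ee_pos: [0.4764, -0.3288, 0.189]
tcp_rot: [-179.9, 0.0, 179.8]
wrist_force: [-0.6, -0.4, -0.3]
opening: 0.0595
grasp_force: 32.7
[ 0.4764 -0.3288  0.189 ] (np.int64(328), np.int64(287)) [322.9 273.2] [144.5 146.3] pos [ 0.4718 -0.3283  0.2155] d_tool_mm 4.7 0.4
```

View pics/w5.png

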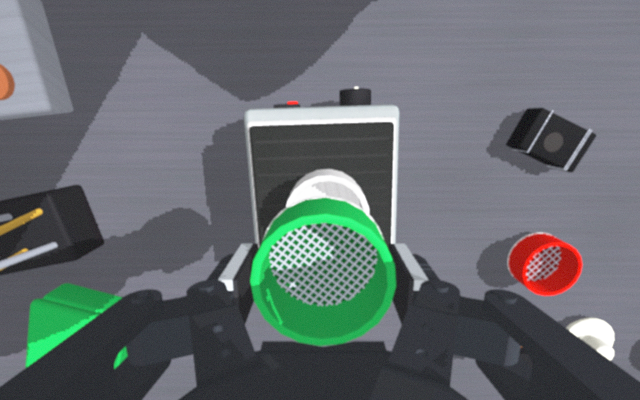

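```bash
python3 -m crank '[{"gripper":50,"travel":[0,0,25],"twist":[0,0,0]},{"gripper":50,"travel":[0,0,20],"twist":[0,0,0]},{"gripper":50,"travel":[0,0,0],"twist":[0,0,0]},{"gripper":50,"travel":[0,0,0],"twist":[0,0,0]}]'
```

```text
time: 12.35
ee_pos: [0.4779, -0.3252, 0.1447]
tcp_rot: [-180.0, 0.1, -179.9]
wrist_force: [0.5, -0.1, -0.4]
opening: 0.0599
grasp_force: 32.8
```

Position (0.478, -0.3255) is close to where the pan was released, so I'll descend with a 1 mm y correction.

```bash
python3 -m crank '[{"gripper":50,"travel":[0,-1,12],"twist":[0,0,0]},{"gripper":50,"travel":[0,0,4],"twist":[0,0,0]},{"gripper":50,"travel":[0,0,3],"twist":[0,0,0]},{"gripper":50,"travel":[0,0,2],"twist":[0,0,0]},{"gripper":50,"travel":[0,0,1],"twist":[0,0,0]},{"gripper":50,"travel":[0,0,0],"twist":[0,0,0]}]'
```

```text
time: 13.1
ee_pos: [0.4774, -0.3267, 0.1213]
tcp_rot: [-180.0, 0.0, -180.0]
wrist_force: [0.4, 0.4, -0.0]
opening: 0.0593
grasp_force: 32.8
```

```bash
python3 -m crank '[{"gripper":50,"travel":[0,0,1],"twist":[0,0,0]},{"gripper":50,"travel":[0,0,1],"twist":[0,0,0]},{"gripper":50,"travel":[0,0,0],"twist":[0,0,0]}]'
```

```text
time: 13.48
ee_pos: [0.4775, -0.3268, 0.1205]
tcp_rot: [-180.0, 0.1, -180.0]
wrist_force: [-2.2, 2.0, 6.9]
opening: 0.0598
grasp_force: 33.3
```

```bash
python3 -m crank '[{"gripper":85,"travel":[0,0,0],"twist":[0,0,0]},{"gripper":85,"travel":[0,0,0],"twist":[0,0,0]},{"gripper":85,"travel":[0,0,0],"twist":[0,0,0]},{"gripper":85,"travel":[0,0,-15],"twist":[0,0,0]},{"gripper":85,"travel":[0,0,-40],"twist":[0,0,0]},{"gripper":85,"travel":[0,0,-50],"twist":[0,0,0]},{"gripper":85,"travel":[0,0,-50],"twist":[0,0,0]},{"gripper":85,"travel":[0,0,-25],"twist":[0,0,0]},{"gripper":85,"travel":[0,0,0],"twist":[0,0,0]},{"gripper":85,"travel":[0,0,0],"twist":[0,0,0]}]'
python3 look.py green .477 -.326 .144 60 w6
```

```text
time: 14.72
ee_pos: [0.4773, -0.3266, 0.2987]
tcp_rot: [180.0, -0.0, -180.0]
wrist_force: [0.7, 0.7, -0.2]
opening: 0.0857
grasp_force: 0.0
[ 0.4773 -0.3266  0.2987] (np.int64(323), np.int64(187)) [322.6 188. ] [63.7 63.9] pos [ 0.477  -0.3264  0.144 ] d_tool_mm 0.2 0.2
```

View pics/w6.png

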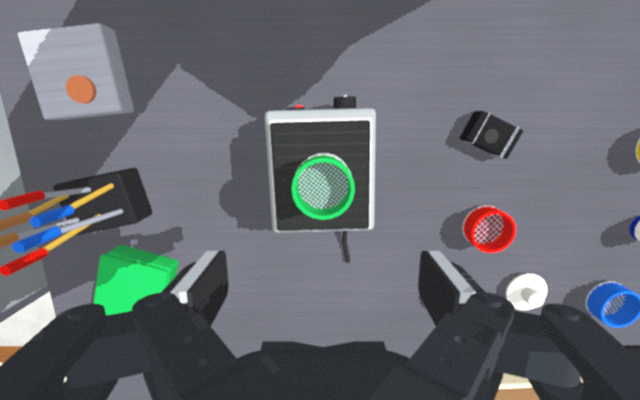

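The green sieve is seated concentrically on the pan at (322.6,188). Next is blue.

```bash
python3 -m crank '[{"gripper":85,"travel":[-22,47,0],"twist":[0,0,0]},{"gripper":85,"travel":[-22,47,0],"twist":[0,0,0]},{"gripper":85,"travel":[-22,47,0],"twist":[0,0,0]},{"gripper":85,"travel":[-22,47,0],"twist":[0,0,0]},{"gripper":85,"travel":[-22,47,0],"twist":[0,0,0]},{"gripper":85,"travel":[-22,47,15],"twist":[0,0,0]},{"gripper":85,"travel":[-22,47,20],"twist":[0,0,0]},{"gripper":85,"travel":[-22,47,30],"twist":[0,0,0]},{"gripper":85,"travel":[-22,47,30],"twist":[0,0,0]},{"gripper":85,"travel":[0,4,0],"twist":[0,0,0]},{"gripper":85,"travel":[0,0,0],"twist":[0,0,0]},{"gripper":85,"travel":[0,0,0],"twist":[0,0,0]}]'
python3 look.py blue .676 .101 .033 50 w7
```

```text
time: 16.27
ee_pos: [0.6752, 0.0993, 0.2054]
tcp_rot: [180.0, 0.1, 179.9]
wrist_force: [0.2, -0.4, -0.3]
opening: 0.085
grasp_force: 0.0
[0.6752 0.0993 0.2054] (np.int64(324), np.int64(184)) [326.9 186.9] [59.7 60.3] pos [0.678  0.1036 0.033 ] d_tool_mm -2.8 4.4
```

```bash
python3 -m crank '[{"gripper":85,"travel":[-2.5,4.2,45],"twist":[0,0,0]},{"gripper":85,"travel":[0,0,50],"twist":[0,0,0]},{"gripper":85,"travel":[0,0,50],"twist":[0,0,0]},{"gripper":85,"travel":[0,0,30],"twist":[0,0,0]},{"gripper":85,"travel":[0,0,20],"twist":[0,0,0]},{"gripper":85,"travel":[0,0,0],"twist":[0,0,0]},{"gripper":50,"travel":[0,0,0],"twist":[0,0,0]},{"gripper":50,"travel":[0,0,0],"twist":[0,0,0]},{"gripper":50,"travel":[0,0,0],"twist":[0,0,0]},{"gripper":50,"travel":[0,0,0],"twist":[0,0,0]},{"gripper":50,"travel":[0,0,0],"twist":[0,0,0]}]' 30
```

```text
time: 17.7
ee_pos: [0.679, 0.1047, 0.0118]
tcp_rot: [180.0, 0.2, -180.0]
wrist_force: [-0.4, -0.3, 5.8]
opening: 0.0596
grasp_force: 32.8
```

```bash
python3 -m crank '[{"gripper":50,"travel":[0,0,-30],"twist":[0,0,0]},{"gripper":50,"travel":[0,0,-55],"twist":[0,0,0]},{"gripper":50,"travel":[0,0,-55],"twist":[0,0,0]},{"gripper":50,"travel":[20,-43,-25],"twist":[0,0,0]},{"gripper":50,"travel":[23,-49,-25],"twist":[0,0,0]},{"gripper":50,"travel":[23,-49,-15],"twist":[0,0,0]},{"gripper":50,"travel":[23,-49,0],"twist":[0,0,0]},{"gripper":50,"travel":[23,-49,0],"twist":[0,0,0]},{"gripper":50,"travel":[23,-49,0],"twist":[0,0,0]},{"gripper":50,"travel":[23,-49,0],"twist":[0,0,0]},{"gripper":50,"travel":[23,-49,0],"twist":[0,0,0]},{"gripper":50,"travel":[20,-45,0],"twist":[0,0,0]}]'; python3 -m crank '[{"gripper":50,"travel":[0,0,0],"twist":[0,0,0]},{"gripper":50,"travel":[0,0,0],"twist":[0,0,0]}]'
```

```text
time: 19.2
ee_pos: [0.476, -0.3281, 0.2155]
tcp_rot: [-179.9, 0.1, 180.0]
wrist_force: [0.7, 0.1, -0.2]
opening: 0.0598
grasp_force: 32.7
time: 19.45
ee_pos: [0.477, -0.3264, 0.215]
tcp_rot: [-180.0, 0.1, 180.0]
wrist_force: [-0.2, 0.1, -1.4]
opening: 0.0592
grasp_force: 32.7
```

```bash
python3 look.py blue .477 -.326 .241 90 w8
```

```text
[ 0.477  -0.3264  0.215 ] (np.int64(322), np.int64(283)) [322.8 271.3] [143.5 144.5] pos [ 0.4717 -0.3261  0.241 ] d_tool_mm 5.3 0.4
```

```bash
python3 -m crank '[{"gripper":50,"travel":[-1,0,25],"twist":[0,0,0]},{"gripper":50,"travel":[0,0,20],"twist":[0,0,0]},{"gripper":50,"travel":[0,0,8],"twist":[0,0,0]},{"gripper":50,"travel":[0,0,4],"twist":[0,0,0]},{"gripper":50,"travel":[0,0,3],"twist":[0,0,0]},{"gripper":50,"travel":[0,0,2],"twist":[0,0,0]},{"gripper":50,"travel":[0,0,1],"twist":[0,0,0]},{"gripper":50,"travel":[0,0,0],"twist":[0,0,0]}]'
```

```text
time: 20.5
ee_pos: [0.4778, -0.3265, 0.1514]
tcp_rot: [-180.0, 0.0, -180.0]
wrist_force: [0.3, 0.1, -1.3]
opening: 0.0595
grasp_force: 32.7
```

```bash
python3 -m crank '[{"gripper":50,"travel":[0,0,1],"twist":[0,0,0]},{"gripper":50,"travel":[0,0,1],"twist":[0,0,0]},{"gripper":50,"travel":[0,0,0],"twist":[0,0,0]}]'
```

```text
time: 20.88
ee_pos: [0.4779, -0.3265, 0.1498]
tcp_rot: [-180.0, 0.0, -180.0]
wrist_force: [-1.2, -0.6, 4.4]
opening: 0.0596
grasp_force: 33.1
```

```bash
python3 -m crank '[{"gripper":85,"travel":[0,0,0],"twist":[0,0,0]},{"gripper":85,"travel":[0,0,0],"twist":[0,0,0]},{"gripper":85,"travel":[0,0,0],"twist":[0,0,0]},{"gripper":85,"travel":[0,0,-15],"twist":[0,0,0]},{"gripper":85,"travel":[0,0,-40],"twist":[0,0,0]},{"gripper":85,"travel":[0,0,-50],"twist":[0,0,0]},{"gripper":85,"travel":[0,0,-50],"twist":[0,0,0]},{"gripper":85,"travel":[0,0,-25],"twist":[0,0,0]},{"gripper":85,"travel":[0,0,0],"twist":[0,0,0]},{"gripper":85,"travel":[0,0,0],"twist":[0,0,0]}]'
python3 look.py blue .477 -.326 .172 60 w9
```

```text
time: 22.12
ee_pos: [0.4778, -0.3264, 0.3287]
tcp_rot: [180.0, -0.0, -180.0]
wrist_force: [0.0, 0.3, 0.1]
opening: 0.0851
grasp_force: 0.0
[ 0.4778 -0.3264  0.3287] (np.int64(322), np.int64(186)) [322.7 187.1] [63.5 63.7] pos [ 0.4772 -0.3262  0.172 ] d_tool_mm 0.6 0.2
```

```bash
python3 -m crank '[{"gripper":85,"travel":[3,47,0],"twist":[0,0,0]},{"gripper":85,"travel":[3,50,0],"twist":[0,0,0]},{"gripper":85,"travel":[3,50,0],"twist":[0,0,0]},{"gripper":85,"travel":[3,50,0],"twist":[0,0,0]},{"gripper":85,"travel":[3,50,10],"twist":[0,0,0]},{"gripper":85,"travel":[3,50,20],"twist":[0,0,0]},{"gripper":85,"travel":[3,50,25],"twist":[0,0,0]},{"gripper":85,"travel":[3,50,30],"twist":[0,0,0]},{"gripper":85,"travel":[3,50,30],"twist":[0,0,0]},{"gripper":85,"travel":[2,0,9],"twist":[0,0,0]},{"gripper":85,"travel":[0,0,0],"twist":[0,0,0]},{"gripper":85,"travel":[0,0,0],"twist":[0,0,0]}]'
python3 look.py yellow .447 .1203 .033 50 w10
```

```text
time: 23.68
ee_pos: [0.4491, 0.1196, 0.206]
tcp_rot: [180.0, 0.1, 179.9]
wrist_force: [-0.0, 0.7, 0.2]
opening: 0.0851
grasp_force: 0.0
[0.4491 0.1196 0.206 ] (np.int64(323), np.int64(182)) [324.9 182.7] [59.7 60.4] pos [0.4477 0.122  0.033 ] d_tool_mm 1.4 2.4
```

```bash
python3 -m crank '[{"gripper":85,"travel":[1,2.4,45],"twist":[0,0,0]},{"gripper":85,"travel":[0,0,50],"twist":[0,0,0]},{"gripper":85,"travel":[0,0,50],"twist":[0,0,0]},{"gripper":85,"travel":[0,0,30],"twist":[0,0,0]},{"gripper":85,"travel":[0,0,20],"twist":[0,0,0]},{"gripper":85,"travel":[0,0,0],"twist":[0,0,0]},{"gripper":50,"travel":[0,0,0],"twist":[0,0,0]},{"gripper":50,"travel":[0,0,0],"twist":[0,0,0]},{"gripper":50,"travel":[0,0,0],"twist":[0,0,0]},{"gripper":50,"travel":[0,0,0],"twist":[0,0,0]},{"gripper":50,"travel":[0,0,0],"twist":[0,0,0]}]' 30
```

```text
time: 25.1
ee_pos: [0.4488, 0.1229, 0.0122]
tcp_rot: [180.0, 0.2, 180.0]
wrist_force: [-1.0, -0.8, 5.1]
opening: 0.0598
grasp_force: 31.8
```

```bash
python3 -m crank '[{"gripper":50,"travel":[0,0,-30],"twist":[0,0,0]},{"gripper":50,"travel":[0,0,-55],"twist":[0,0,0]},{"gripper":50,"travel":[0,0,-55],"twist":[0,0,0]},{"gripper":50,"travel":[-3,-45,-33],"twist":[0,0,0]},{"gripper":50,"travel":[-3,-50,-30],"twist":[0,0,0]},{"gripper":50,"travel":[-3,-52,-30],"twist":[0,0,0]},{"gripper":50,"travel":[-4,-52,0],"twist":[0,0,0]},{"gripper":50,"travel":[-4,-52,0],"twist":[0,0,0]},{"gripper":50,"travel":[-4,-52,0],"twist":[0,0,0]},{"gripper":50,"travel":[-4,-52,0],"twist":[0,0,0]},{"gripper":50,"travel":[-4,-52,0],"twist":[0,0,0]},{"gripper":50,"travel":[0,-42,0],"twist":[0,0,0]}]'; python3 -m crank '[{"gripper":50,"travel":[0,0,0],"twist":[0,0,0]},{"gripper":50,"travel":[0,0,0],"twist":[0,0,0]}]'; python3 look.py yellow .477 -.326 .27 90 w11
```

```text
time: 26.6
ee_pos: [0.4768, -0.3282, 0.2442]
tcp_rot: [-180.0, 0.1, 180.0]
wrist_force: [0.1, -0.5, -0.3]
opening: 0.0597
grasp_force: 32.8
time: 26.85
ee_pos: [0.4768, -0.3259, 0.2439]
tcp_rot: [-180.0, 0.0, 180.0]
wrist_force: [-0.2, -0.0, -0.4]
opening: 0.0592
grasp_force: 32.8
[ 0.4768 -0.3259  0.2439] (np.int64(321), np.int64(283)) [322.8 270. ] [143.1 144.1] pos [ 0.471  -0.3255  0.27  ] d_tool_mm 5.8 0.3
```

```bash
python3 -m crank '[{"gripper":50,"travel":[-1.5,-0.5,25],"twist":[0,0,0]},{"gripper":50,"travel":[0,0,20],"twist":[0,0,0]},{"gripper":50,"travel":[0,0,9],"twist":[0,0,0]},{"gripper":50,"travel":[0,0,4],"twist":[0,0,0]},{"gripper":50,"travel":[0,0,3],"twist":[0,0,0]},{"gripper":50,"travel":[0,0,2],"twist":[0,0,0]},{"gripper":50,"travel":[0,0,1],"twist":[0,0,0]},{"gripper":50,"travel":[0,0,0],"twist":[0,0,0]}]'
```

```text
time: 27.9
ee_pos: [0.4784, -0.3266, 0.1794]
tcp_rot: [-180.0, 0.0, -180.0]
wrist_force: [0.4, 0.4, -0.9]
opening: 0.0597
grasp_force: 32.8
```

```bash
python3 -m crank '[{"gripper":50,"travel":[0,0,1],"twist":[0,0,0]},{"gripper":50,"travel":[0,0,1],"twist":[0,0,0]},{"gripper":50,"travel":[0,0,0],"twist":[0,0,0]}]'
```

```text
time: 28.28
ee_pos: [0.4785, -0.3267, 0.1783]
tcp_rot: [-179.9, 0.1, -180.0]
wrist_force: [-0.8, 0.7, 5.8]
opening: 0.0596
grasp_force: 33.3
```

```bash
python3 -m crank '[{"gripper":85,"travel":[0,0,0],"twist":[0,0,0]},{"gripper":85,"travel":[0,0,0],"twist":[0,0,0]},{"gripper":85,"travel":[0,0,0],"twist":[0,0,0]},{"gripper":85,"travel":[0,0,-15],"twist":[0,0,0]},{"gripper":85,"travel":[0,0,-40],"twist":[0,0,0]},{"gripper":85,"travel":[0,0,-50],"twist":[0,0,0]},{"gripper":85,"travel":[0,0,-50],"twist":[0,0,0]},{"gripper":85,"travel":[0,0,-25],"twist":[0,0,0]},{"gripper":85,"travel":[0,0,0],"twist":[0,0,0]},{"gripper":85,"travel":[0,0,0],"twist":[0,0,0]}]'
python3 look.py yellow .477 -.326 .2 60 w12
```

```text
time: 29.52
ee_pos: [0.4784, -0.3266, 0.3567]
tcp_rot: [180.0, -0.0, -180.0]
wrist_force: [-0.6, 0.2, 0.8]
opening: 0.085
grasp_force: 0.0
[ 0.4784 -0.3266  0.3567] (np.int64(323), np.int64(186)) [322.6 186.7] [62.7 63.9] pos [ 0.4773 -0.3264  0.2   ] d_tool_mm 1.1 0.2
```

```bash
python3 -m crank '[{"gripper":85,"travel":[-26,43,0],"twist":[0,0,0]},{"gripper":85,"travel":[-27,43,0],"twist":[0,0,0]},{"gripper":85,"travel":[-27,43,10],"twist":[0,0,0]},{"gripper":85,"travel":[-27,44,30],"twist":[0,0,0]},{"gripper":85,"travel":[-27,44,30],"twist":[0,0,0]},{"gripper":85,"travel":[-27,44,35],"twist":[0,0,0]},{"gripper":85,"travel":[-27,44,35],"twist":[0,0,0]},{"gripper":85,"travel":[0,0,10],"twist":[0,0,0]},{"gripper":85,"travel":[0,0,0],"twist":[0,0,0]},{"gripper":85,"travel":[0,0,0],"twist":[0,0,0]}]'
python3 look.py lid .666 -.021 .013 50 w13
```

```text
time: 30.82
ee_pos: [0.666, -0.0226, 0.2086]
tcp_rot: [-180.0, 0.1, 179.9]
wrist_force: [-0.1, -0.1, 0.4]
opening: 0.0851
grasp_force: 0.0
[ 0.666  -0.0226  0.2086] (np.int64(324), np.int64(179)) [324.4 177.9] [55.8 55.9] pos [ 0.664  -0.0206  0.013 ] d_tool_mm 2.0 2.0
```

View pics/w13.png

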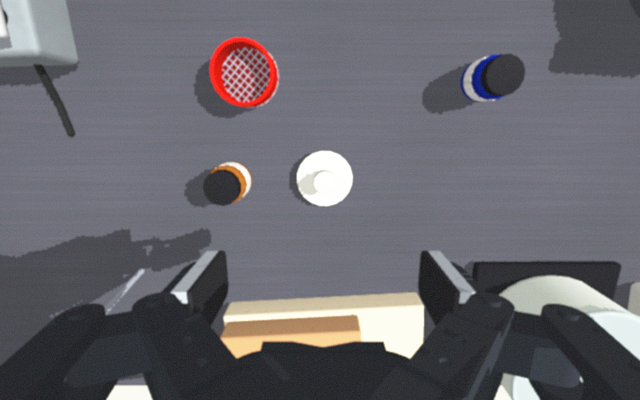

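The lid's disc is centred at (324,178) with its knob at (324,182), and nothing stands close to it.

```bash
python3 -m crank '[{"gripper":70,"travel":[1.7,1.8,45],"twist":[0,0,0]},{"gripper":60,"travel":[0,0,50],"twist":[0,0,0]},{"gripper":60,"travel":[0,0,45],"twist":[0,0,0]},{"gripper":60,"travel":[0,0,30],"twist":[0,0,0]},{"gripper":60,"travel":[0,0,18],"twist":[0,0,0]},{"gripper":60,"travel":[0,0,0],"twist":[0,0,0]},{"gripper":15,"travel":[0,0,0],"twist":[0,0,0]},{"gripper":15,"travel":[0,0,0],"twist":[0,0,0]},{"gripper":15,"travel":[0,0,0],"twist":[0,0,0]},{"gripper":15,"travel":[0,0,0],"twist":[0,0,0]},{"gripper":15,"travel":[0,0,0],"twist":[0,0,0]},{"gripper":15,"travel":[0,0,0],"twist":[0,0,0]}]' 30
```

```text
time: 32.38
ee_pos: [0.6655, -0.0198, 0.0211]
tcp_rot: [-180.0, 0.2, -180.0]
wrist_force: [-0.1, -1.0, 7.2]
opening: 0.0227
grasp_force: 29.3
```

```bash
python3 -m crank '[{"gripper":15,"travel":[0,0,-30],"twist":[0,0,0]},{"gripper":15,"travel":[0,0,-55],"twist":[0,0,0]},{"gripper":15,"travel":[0,0,-55],"twist":[0,0,0]},{"gripper":15,"travel":[17,-28,-40],"twist":[0,0,0]},{"gripper":15,"travel":[20,-32,-40],"twist":[0,0,0]},{"gripper":15,"travel":[25,-41,-35],"twist":[0,0,0]},{"gripper":15,"travel":[25,-41,0],"twist":[0,0,0]},{"gripper":15,"travel":[25,-41,0],"twist":[0,0,0]},{"gripper":15,"travel":[25,-41,0],"twist":[0,0,0]},{"gripper":15,"travel":[25,-41,0],"twist":[0,0,0]},{"gripper":15,"travel":[25,-41,0],"twist":[0,0,0]},{"gripper":15,"travel":[0,0,0],"twist":[0,0,0]}]'; python3 -m crank '[{"gripper":15,"travel":[0,0,0],"twist":[0,0,0]},{"gripper":15,"travel":[0,0,0],"twist":[0,0,0]}]'; python3 look.py lid .477 -.326 .27 80 w14
```

```text
time: 33.88
ee_pos: [0.476, -0.3281, 0.2747]
tcp_rot: [-180.0, 0.0, 179.8]
wrist_force: [-0.6, 0.7, -0.5]
opening: 0.0223
grasp_force: 29.6
time: 34.12
ee_pos: [0.4782, -0.3249, 0.2744]
tcp_rot: [180.0, 0.0, -179.9]
wrist_force: [0.5, -0.5, -0.5]
opening: 0.0224
grasp_force: 29.6
[ 0.4782 -0.3249  0.2744] (np.int64(319), np.int64(250)) [322.3 228.4] [116.5 128.8] pos [ 0.4656 -0.3248  0.27  ] d_tool_mm 12.6 0.1
```

View pics/w14.png

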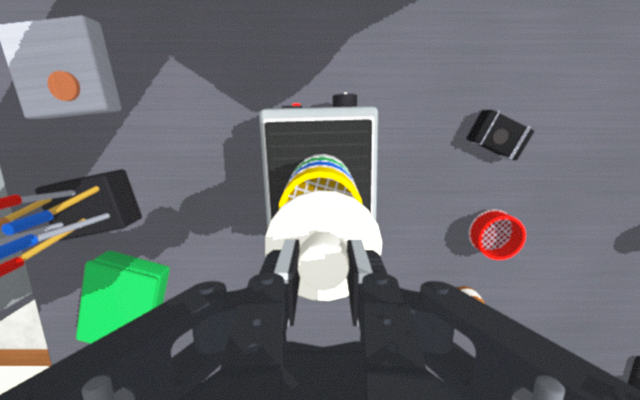

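The lid is held level, with its disc spanning u 265 to 382 and centred near (323,248). The stack below it stands straight.

```bash
python3 -m crank '[{"gripper":15,"travel":[-0.5,-1.5,25],"twist":[0,0,0]},{"gripper":15,"travel":[0,0,15],"twist":[0,0,0]},{"gripper":15,"travel":[0,0,7],"twist":[0,0,0]},{"gripper":15,"travel":[0,0,4],"twist":[0,0,0]},{"gripper":15,"travel":[0,0,3],"twist":[0,0,0]},{"gripper":15,"travel":[0,0,2],"twist":[0,0,0]},{"gripper":15,"travel":[0,0,1],"twist":[0,0,0]},{"gripper":15,"travel":[0,0,0],"twist":[0,0,0]}]'
```

```text
time: 35.17
ee_pos: [0.4781, -0.3273, 0.2174]
tcp_rot: [-180.0, 0.0, -180.0]
wrist_force: [0.3, 0.5, -0.3]
opening: 0.0225
grasp_force: 29.6
```

```bash
python3 -m crank '[{"gripper":15,"travel":[0,0,1],"twist":[0,0,0]},{"gripper":15,"travel":[0,0,1],"twist":[0,0,0]},{"gripper":15,"travel":[0,0,0.5],"twist":[0,0,0]},{"gripper":15,"travel":[0,0,0],"twist":[0,0,0]}]'
```

```text
time: 35.67
ee_pos: [0.4782, -0.3273, 0.2152]
tcp_rot: [-180.0, 0.0, -180.0]
wrist_force: [-0.4, -0.2, 2.5]
opening: 0.0228
grasp_force: 29.9
```

```bash
python3 -m crank '[{"gripper":15,"travel":[0,0,0.5],"twist":[0,0,0]},{"gripper":15,"travel":[0,0,0],"twist":[0,0,0]},{"gripper":50,"travel":[0,0,0],"twist":[0,0,0]},{"gripper":60,"travel":[0,0,0],"twist":[0,0,0]},{"gripper":60,"travel":[0,0,0],"twist":[0,0,0]},{"gripper":60,"travel":[0,0,-15],"twist":[0,0,0]},{"gripper":60,"travel":[0,0,-40],"twist":[0,0,0]},{"gripper":60,"travel":[0,0,-50],"twist":[0,0,0]},{"gripper":60,"travel":[0,0,-50],"twist":[0,0,0]},{"gripper":60,"travel":[20,0,-20],"twist":[0,0,0]},{"gripper":60,"travel":[0,0,0],"twist":[0,0,0]},{"gripper":60,"travel":[0,0,0],"twist":[0,0,0]}]'
python3 look.py lid .477 -.326 .207 60 w15
python3 - <<'E'
from h import *
w=cv2.imread("pics/w15.png")[80:300,200:460]; s=bot.camera("side")[:,:,::-1][70:180,270:450]
cv2.imwrite("pics/fin.png",cv2.vconcat([cv2.resize(w,(390,330)),cv2.resize(s,(390,238))]))
E
```

```text
time: 37.17
ee_pos: [0.4585, -0.3273, 0.3884]
tcp_rot: [180.0, -0.0, -180.0]
wrist_force: [0.5, 0.4, -0.5]
opening: 0.0599
grasp_force: 0.0
[ 0.4585 -0.3273  0.3884] (np.int64(323), np.int64(200)) [322.2 177.9] [ 86.7 115.7] pos [ 0.4535 -0.3275  0.207 ] d_tool_mm 5.0 -0.3
```

View pics/fin.png

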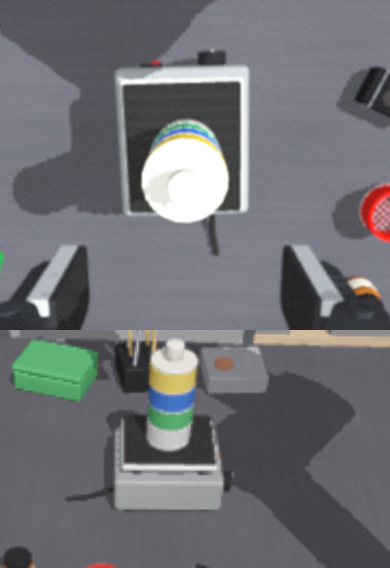

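The side and wrist views show a straight stack of pan, green, blue, yellow and lid. The lid is centred near (323,198), against a predicted (323,200), and it made contact at the height expected when fully seated.

```bash
python3 -c "
from workcell import bot
print(bot.job_done())"
```

```text
the job is handed in; nothing more can be done
None
```

The job is handed in at about 37 s of the 122 s allowed: pan, green, blue and yellow sieves and white lid are stacked on the middle of the vibrating table, centred and seated by my measurements, with the judge's result not shown.

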